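Interlock the red-capped sample tote on the mat's tote

ROBOT

A 6-joint arm with a two-finger parallel gripper is mounted at the origin on the work surface. World frame = base frame: x ahead of the robot, y to its left, z up, the work surface at z = 0. Lengths are in m, angles in rad, forces in N, time in s.
With the tool pointing down it reaches from about 0.4 to 0.825 m from the base axis. Payload 7 kg.
Tool frame: the origin (TCP) lies on the centre line of the jaws, within the pads' length; the fingertips stand tip_reach ahead of it and the grasp point (between the pads) is the TCP (tip_reach is the distance from the TCP to the fingertips, in m); z points along the fingers, y is the line along which they close (so a half turn about z gives the same grasp; the last joint's range is limited). The gripper opens to 88 mm and grips with 3 to 60 N. Pads are 19 mm wide; open, the fingers measure 130 mm over their backs; the gripper's body (78 mm by 193 mm) begins 47 mm behind the grasp point.
Start: joints at [-0.905, 0.359, 0.012, 0, -1.224, -0.288], TCP at [0.249, -0.627, 0.246] pointing down, gripper open.
Joint ranges: [-3.07, 3.07], [-1.43, 2.12], [-1.02, 1.25], [-3.03, 1.67], [-3.05, -0], [-3.03, 3.03]. Speed limits (rad/s): [2.39, 2.39, 3.01, 3.14, 3.14, 3.14].

INTERFACE

Orientations are given as [roll, pitch, yaw] about the fixed x, y, z axes, in that order (R = Rz(yaw) Ry(pitch) Rx(roll)).
In Python, from station import get_state, grab_frame, calibration, job_done, find_in, mark_of, tip_reach gives the robot as it stands.
- The arm moves only by the shell command python3 -m handwheel 'ROWS' [OPENING] [FORCE]. ROWS is JSON, a list of rows, each an object with "delta_pos": the shift along the world's x, y, z in units of 30 mm (1.0 is 30 mm), a list of three; "dr": the turn, a rotation vector about the world's x, y, z in degrees, a list of three. In form: [{"delta_pos": [tx, ty, tz], "dr": [rx, ry, rz]}, ...]. A call has 1 to 10 rows; each row shifts and turns the commanded pose from where the row before left it; what a row does not reach is not made up. A row lasts 1/10 s, in which the tool goes at most 50 mm and 8.59 degrees, less where a joint would pass 70% of its speed; a pose out of reach is approached as far as the arm can. A call is refused whole if a number of a shift passes 1 or a number of a turn 8.59, either way. A call with a gripper value outside its range is refused whole. OPENING is the closure, from -1 (fully open) to 1 (shut), set as the call begins (- or left out, the last holds). The fingers move at their own pace and stop on an object; FORCE is the grip in N (left out, the last holds). Time passes only in rows, so rows that do not move let the fingers close. It gives the time, the measured TCP pose, the force, the opening and the grip force at its end, in the units of the state.
- get_state(): the state, without advancing time (a new reading comes with each control period).
- grab_frame(name): name is "scene" or "top" or "wrist"; returns the picture (480x640x3 uint8, red, green, blue); there is no depth.
- calibration(name): a dict with "fx", "fy", "cx", "cy" (pixels), "extrinsics" (4x4, takes a point from world to camera coordinates). Camera axes: x right, y down, z forward; pixel columns grow to the right and rows downward; lengths in m; the calibration is good to about 2 mm. A picture is of the moment at which its call begins: read the wrist's pose just before it. calibration takes no time and is no camera call; for the wrist camera it gives the pose at the moment of the call.
- job_done(): hands the job in; it is judged then, once.
Trained networks look in the newest picture that a camera, given by its name, has taken for a name from the list of things; names that differ only in an ending like _2 or _b are one class to them, and where a whole thing is asked for, a point or a joint stands for the part that bears it (a point fixed in the world has none). Each returns a list of dicts, best first, with "conf" (0 to 1); they miss things now and then, are a little off and sometimes report something else, mostly with a low value. They report only what shows in the picture. A call takes as long as a camera call. They do not tell look-alikes from the thing itself.
- find_in(camera, query): "location" ([column, row] in pixels, amid what is visible of it).
- mark_of(camera, query): "location" ([column, row] in pixels: a listed point, or the origin of a listed thing).
The state is a dict: "t": time; "q": joint angles; "qd": joint speeds; "joint_efforts": joint torques, N m; "eef_pos": TCP position; "ee_rot": TCP orientation; "force": force on the tool from outside, world axes, zero at the start; "moment": the same for the moment, N m; "width": finger opening in m; "gripper_force": force on a finger pad.
Only numpy, scipy, OpenCV 4.12 (cv2) and the standard library are available. Lean on these libraries where they do the work, as an engineer would, in place of code of your own. Each camera call takes 0.05 s, during which the arm holds its last target. There are 200 camera calls.

TASK

Stack the blue tote of red-capped tubes squarely on top of the tote that stands on the black mat, turned so that their yellow ends point opposite ways and it interlocks on the ledges just inside the rim instead of nesting down towards the tubes. Set it down gently and let go; leave the lower tote on its mat and the tote of green-capped tubes where it is.

Things in the scene. Friction and masses are not known exactly. Their poses are not given: they have to be found in the camera images.
- red_tote_mid (a point): Centre, half-way up, of the blue tote with a row of red-capped tubes, on the bench: the one to move. All three totes are alike: open, 140 long (x) x 60 wide (y) x 64 mm high (z up), about 0.3 kg. The upper half (32 to 64 mm above the underside) has flat upright sides 60 mm apart to grip; the lower half is narrower, 120 x 40 mm. The tubes stand inside, below mid-height.
- red_tote_end (a point): Middle of the yellow end wall of the red-capped tote, 70 mm from its centre along its +x, half-way up; same axes. Every tote has a yellow +x end, with a yellow tab at the rim sticking out 14 mm further; the other end is blue.
- base_tote_mid (a point): Centre, half-way up (32 mm), of the like tote with white-capped tubes, on the black mat: the one to stack on. With yellow ends opposite, the upper tote stands on four ledges 9 mm below this rim, its centre 55 mm above this centre, with about 7 mm play all round. Turned the same way it nests, centres only 32 mm apart.
- base_tote_end (a point): Middle of the yellow end wall of the white-capped tote, 70 mm from its centre along its +x, half-way up.
- green_tote_mid (a point): Centre, half-way up, of the like blue tote with green-capped tubes, on the bench: a bystander, to be left alone.
- mat: black rubber mat, 210 x 130 mm (x, y), 4 mm thick, fixed on the white bench; origin at the centre of its underside
Mind the look-alikes: they are no part of the job. Of the things shaped like the mat, the black one is meant. What is shaped like the part that bears red_tote_mid but purple is not meant.

How it is judged:
At the end, for the whole second after the job is handed in: Red-capped tote at rest on the white-capped tote's ledges: centres within 12 mm from above and 50-60 mm apart in height, yellow ends opposite, axes within 10 deg, both upright (4 deg); the lower tote stands on the mat (within 50 mm of its centre), green-capped tote moved under 30 mm (horizontal distance between red_tote_mid and base_tote_mid below 0.012 m and z of red_tote_mid in the frame of base_tote_mid between 0.05 and 0.06 m and x of red_tote_end in the frame of base_tote_mid below -0.05 m and angle between the x axis of red_tote_mid and the x axis of base_tote_mid, either way round below 0.175 rad and angle between each of red_tote_mid, base_tote_mid's own z axis and vertical below 0.07 rad and horizontal distance between base_tote_mid and mat below 0.05 m and height (world z) of base_tote_mid below 0.042 m and linear speed of red_tote below 0.02 m/s and distance of green_tote_mid from where it was at the start of the episode below 0.03 m); the robot touches nothing.
It fails at once if the green-capped tote is pushed or lifted more than 30 mm from its place (distance of green_tote_mid from where it was at the start of the episode above 0.03 m).
It fails at once if the red-capped tote is dropped or slammed onto the lower one (a fall of more than about 15 mm) (horizontal distance between red_tote_mid and base_tote_mid below 0.03 m and z of red_tote_mid in the frame of base_tote_mid below 0.075 m and linear speed of red_tote above 0.55 m/s).
It also fails if it takes over 38 s, if anything falls off the work surface, if the arm or the gripper's body presses on something with over 40 N, if the wrist force passes 120 N, or if a joint passes its speed limit or range.

## Working session

There is one attempt and no reset: what is moved stays moved. The work goes in short steps, Python scripts to look and compute and a shell command to move; the robot and the scene stay as the last step left them, time stands still between calls to the robot, and variables do not carry over. Pictures are saved under pics/ and viewed, at most 10 in all, crops included, and the job is handed in when it is done.

```bash
mkdir -p pics; cat > h.py <<'E'
import numpy as np, cv2
from station import *
def px2w(cam,uv,z,c=None):
    c=c or calibration(cam); E=np.array(c["extrinsics"]); R=E[:3,:3]; t=E[:3,3]
    d=R.T@np.array([(uv[0]-c["cx"])/c["fx"],(uv[1]-c["cy"])/c["fy"],1]); o=-R.T@t
    return o+d*(z-o[2])/d[2]
def w2px(cam,p,c=None):
    c=c or calibration(cam); q=np.array(c["extrinsics"])@np.append(p,1)
    return np.array([c["fx"]*q[0]/q[2]+c["cx"],c["fy"]*q[1]/q[2]+c["cy"]])
def save(n,im): cv2.imwrite("pics/"+n,cv2.cvtColor(im,cv2.COLOR_RGB2BGR))
E
python3 - <<'E'
from h import *
s=get_state(); print(s["t"],s["eef_pos"],s["ee_rot"],s["width"],tip_reach)
im=grab_frame("top"); save("top0.png",im)
for n,z in [("red_tote_mid",.032),("red_tote_end",.032),("base_tote_mid",.036),("base_tote_end",.036),("green_tote_mid",.032),("mat",0)]:
    for r in mark_of("top",n)[:5]: print(n,round(r["conf"],2),np.round(r["location"]),px2w("top",r["location"],z).round(3))
E
```

```text
0.0 [ 0.24876427 -0.62699697  0.24462516] [ 3.13996093e+00 -1.40534195e-04 -2.76396825e+00] 0.087746820744689 0.019
red_tote_mid 0.79 [176. 186.] [0.565 0.249 0.032]
red_tote_mid 0.59 [405. 312.] [ 0.32  -0.213  0.032]
red_tote_end 0.94 [168. 152.] [0.632 0.267 0.032]
red_tote_end 0.93 [438. 297.] [ 0.35  -0.277  0.032]
base_tote_mid 0.56 [302. 229.] [ 0.48  -0.006  0.036]
base_tote_end 0.71 [296. 196.] [0.547 0.006 0.036]
green_tote_mid 0.84 [437. 204.] [ 0.536 -0.276  0.032]
mat 0.81 [295. 232.] [0.478 0.007 0.   ]
mat 0.79 [166. 314.] [0.305 0.269 0.   ]
```

View pics/top0.png

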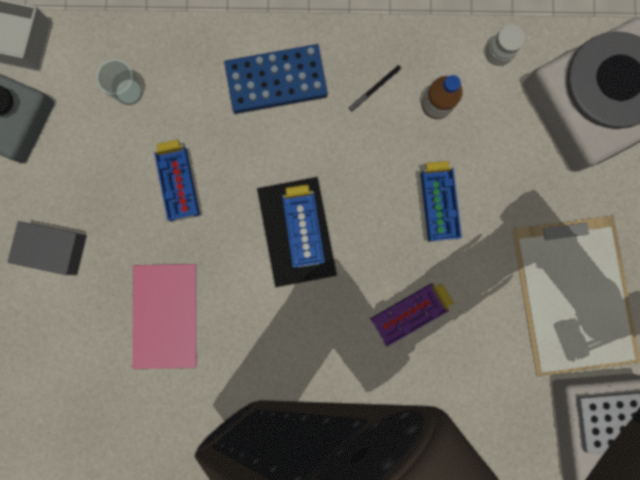

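Two things look like the red-capped tote: (176,186), which is blue, and (405,312), which is purple. The blue one fits the description. The base is the white-capped tote at (302,229), on the black mat; the mat-shaped thing at (166,314) is pink. One enlarged crop will confirm this.

```bash
python3 - <<'E'
import cv2,numpy as np
im=cv2.imread("pics/top0.png")
c=[cv2.resize(im[v-60:v+60,u-50:u+50],None,fx=2.6,fy=2.6,interpolation=cv2.INTER_CUBIC) for u,v in [(176,186),(300,231),(405,312)]]
cv2.imwrite("pics/crop0.png",np.hstack(c))
E
```

```text
(no output)
```

View pics/crop0.png

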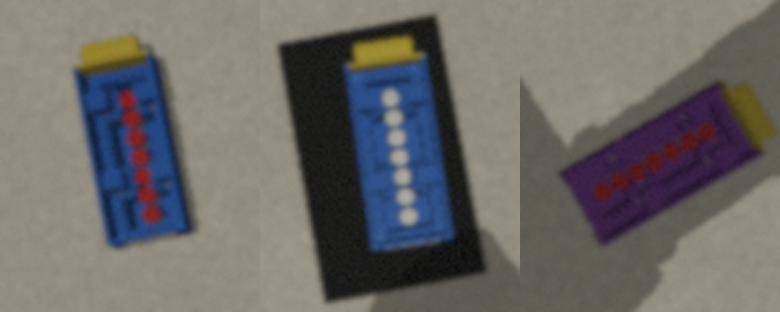

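```bash
python3 -m handwheel '[{"delta_pos":[0.4,0.9,0],"dr":[0,0,0]},{"delta_pos":[0.4,1,0],"dr":[0,0,0]},{"delta_pos":[0.4,1,0],"dr":[0,0,0]},{"delta_pos":[0.4,1,0],"dr":[0,0,0]},{"delta_pos":[0.4,1,0],"dr":[0,0,0]},{"delta_pos":[0.4,1,0],"dr":[0,0,0]},{"delta_pos":[0.4,1,0],"dr":[0,0,0]},{"delta_pos":[0.4,1,0],"dr":[0,0,0]},{"delta_pos":[0.4,1,0],"dr":[0,0,0]},{"delta_pos":[0.4,1,0],"dr":[0,0,0]}]' -1 40
```

```text
t: 1.35
eef_pos: [0.3693, -0.3292, 0.2458]
ee_rot: [-3.141, 0.0, -2.764]
force: [0.5, -0.2, -0.4]
width: 0.0875
gripper_force: 0.0
```

The crop confirms it. The left one is the blue tote with red caps and a yellow end at the top, the middle one is the white-capped tote on the black mat, and the right one is the purple decoy.

```bash
python3 -m handwheel '[{"delta_pos":[0.3,1,0],"dr":[0,0,0]},{"delta_pos":[0.3,1,0],"dr":[0,0,0]},{"delta_pos":[0.3,1,0],"dr":[0,0,0]},{"delta_pos":[0.3,1,0],"dr":[0,0,0]},{"delta_pos":[0.3,1,0],"dr":[0,0,0]},{"delta_pos":[0.3,1,0],"dr":[0,0,0]},{"delta_pos":[0.3,1,0],"dr":[0,0,0]},{"delta_pos":[0.3,1,0],"dr":[0,0,0]},{"delta_pos":[0.3,1,0],"dr":[0,0,0]},{"delta_pos":[0.3,0.9,0],"dr":[0,0,0]}]'
python3 - <<'E'
from h import *
s=get_state();c=calibration("wrist");save("w1.png",grab_frame("wrist")); print(s["eef_pos"],s["qd"])
for n,z in [("base_tote_mid",.036),("base_tote_end",.036)]:
    for r in mark_of("wrist",n)[:3]: print(n,round(r["conf"],2),np.round(r["location"]),px2w("wrist",r["location"],z,c).round(4))
E
python3 -m handwheel '[{"delta_pos":[0.35,1,0],"dr":[0,0,-1]},{"delta_pos":[0.35,1,0],"dr":[0,0,-1]},{"delta_pos":[0.35,1,0],"dr":[0,0,-1]},{"delta_pos":[0.35,1,0],"dr":[0,0,-1]},{"delta_pos":[0.35,1,0],"dr":[0,0,-1]},{"delta_pos":[0.35,1,0],"dr":[0,0,-1]},{"delta_pos":[0.35,1,0],"dr":[0,0,-0.6]},{"delta_pos":[0.35,1,0],"dr":[0,0,0]},{"delta_pos":[0.3,0.9,0],"dr":[0,0,0]},{"delta_pos":[0,0,0],"dr":[0,0,0]}]'
python3 - <<'E'
from h import *
s=get_state();c=calibration("wrist");save("w2.png",grab_frame("wrist")); print(s["eef_pos"],s["ee_rot"],s["q"])
for n,z in [("red_tote_mid",.032),("red_tote_end",.032)]:
    for r in mark_of("wrist",n)[:3]: print(n,round(r["conf"],2),np.round(r["location"]),px2w("wrist",r["location"],z,c).round(4))
import cv2
a=cv2.imread("pics/w1.png");b=cv2.imread("pics/w2.png");cv2.imwrite("pics/w12.png",cv2.resize(np.hstack([a,b]),(800,300)))
E
```

```text
t: 2.35
eef_pos: [0.4591, -0.0319, 0.2459]
ee_rot: [3.142, 0.001, -2.763]
force: [0.4, -0.3, 0.1]
width: 0.0877
gripper_force: 0.0
[ 0.45913418 -0.03194078  0.24586975] [ 0.53630702  0.11917769  0.11792286  0.00147376  0.00157799 -0.53101911]
base_tote_mid 0.97 [332. 241.] [ 0.4795 -0.0085  0.036 ]
base_tote_end 0.79 [322. 302.] [0.5489 0.0075 0.036 ]
t: 3.5
eef_pos: [0.5529, 0.2353, 0.2448]
ee_rot: [-3.141, -0.0, -2.878]
force: [-0.5, -0.6, -1.2]
width: 0.0874
gripper_force: 0.0
[0.55289591 0.23533055 0.24479031] [-3.14124768e+00 -4.54325046e-04 -2.87782598e+00] [ 7.27348279e-01  2.38658858e-01 -1.59006961e-01  1.14304379e-04
 -1.17369114e+00 -2.03442209e+00]
red_tote_mid 0.95 [326. 231.] [0.5674 0.2466 0.032 ]
red_tote_end 0.93 [322. 292.] [0.636  0.2613 0.032 ]
```

View pics/w12.png

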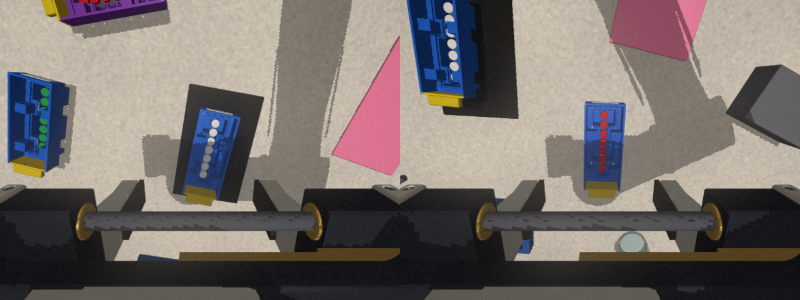

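The wrist pictures show the base tote at (214,155) in the left half, on the black mat, and the red-capped tote nearly aligned with the jaws at (604,150) in the right half. Next I descend and grip.

```bash
python3 -m handwheel '[{"delta_pos":[0.25,0.2,-0.9],"dr":[0,0,-0.4]},{"delta_pos":[0.22,0.2,-1],"dr":[0,0,-0.4]},{"delta_pos":[0,0,-1],"dr":[0,0,0]},{"delta_pos":[0,0,-1],"dr":[0,0,0]},{"delta_pos":[0,0,-1],"dr":[0,0,0]},{"delta_pos":[0,0,-1],"dr":[0,0,0]},{"delta_pos":[0,0,-0.6],"dr":[0,0,0]},{"delta_pos":[0,0,0],"dr":[0,0,0]}]' -1 40 && python3 -m handwheel '[{"delta_pos":[0,0,0],"dr":[0,0,0]},{"delta_pos":[0,0,0],"dr":[0,0,0]},{"delta_pos":[0,0,0],"dr":[0,0,0]},{"delta_pos":[0,0,0],"dr":[0,0,0]},{"delta_pos":[0,0,0],"dr":[0,0,0]},{"delta_pos":[0,0,0],"dr":[0,0,0]}]' 1 40
```

```text
t: 4.45
eef_pos: [0.5645, 0.2432, 0.0483]
ee_rot: [-3.14, -0.005, -2.895]
force: [0.3, 0.7, 0.6]
width: 0.0878
gripper_force: 0.0
t: 5.05
eef_pos: [0.5665, 0.2459, 0.0516]
ee_rot: [3.141, 0.001, -2.893]
force: [-2.0, -1.8, 7.3]
width: 0.0599
gripper_force: 39.9
```

The tote is gripped at 60 mm. I lift it and carry it over while turning it.

```bash
python3 -m handwheel '[{"delta_pos":[0,0,0.2],"dr":[0,0,0]},{"delta_pos":[0,0,0.4],"dr":[0,0,0]},{"delta_pos":[0,0,0.6],"dr":[0,0,0]},{"delta_pos":[0,0,0.8],"dr":[0,0,0]},{"delta_pos":[0,0,0.8],"dr":[0,0,0]},{"delta_pos":[0,0,0.8],"dr":[0,0,0]},{"delta_pos":[0,0,0.7],"dr":[0,0,0]},{"delta_pos":[0,0,0.5],"dr":[0,0,0]},{"delta_pos":[0,0,0.2],"dr":[0,0,0]},{"delta_pos":[0,0,0],"dr":[0,0,0]}]' && python3 -m handwheel '[{"delta_pos":[0,-0.2,0],"dr":[0,0,3]},{"delta_pos":[-0.1,-0.4,0],"dr":[0,0,6]},{"delta_pos":[-0.1,-0.4,0],"dr":[0,0,6]},{"delta_pos":[-0.1,-0.4,0],"dr":[0,0,6]},{"delta_pos":[-0.1,-0.4,0],"dr":[0,0,6]},{"delta_pos":[-0.1,-0.4,0],"dr":[0,0,6]},{"delta_pos":[-0.1,-0.4,0],"dr":[0,0,6]},{"delta_pos":[-0.1,-0.4,0],"dr":[0,0,6]},{"delta_pos":[-0.1,-0.4,0],"dr":[0,0,6]},{"delta_pos":[-0.1,-0.4,0],"dr":[0,0,6]}]' && python3 -m handwheel '[{"delta_pos":[-0.2,-0.4,0],"dr":[0,0,6]},{"delta_pos":[-0.2,-0.4,0],"dr":[0,0,6]},{"delta_pos":[-0.2,-0.4,0],"dr":[0,0,6]},{"delta_pos":[-0.2,-0.4,0],"dr":[0,0,6]},{"delta_pos":[-0.2,-0.4,0],"dr":[0,0,6]},{"delta_pos":[-0.2,-0.4,0],"dr":[0,0,6]},{"delta_pos":[-0.2,-0.4,0],"dr":[0,0,6]},{"delta_pos":[-0.2,-0.4,0],"dr":[0,0,6]},{"delta_pos":[-0.2,-0.4,0],"dr":[0,0,6]},{"delta_pos":[-0.1,-0.4,0],"dr":[0,0,6]}]' && python3 -m handwheel '[{"delta_pos":[-0.1,-0.4,0],"dr":[0,0,6]},{"delta_pos":[0,-0.3,0],"dr":[0,0,6]},{"delta_pos":[0,0,0],"dr":[0,0,6]},{"delta_pos":[0,0,0],"dr":[0,0,6]},{"delta_pos":[0,0,0],"dr":[0,0,6]},{"delta_pos":[0,0,0],"dr":[0,0,6]},{"delta_pos":[0,0,0],"dr":[0,0,6]},{"delta_pos":[0,0,0],"dr":[0,0,6]},{"delta_pos":[0,0,0],"dr":[0,0,6]},{"delta_pos":[0,0,0],"dr":[0,0,6]}]' && python3 -m handwheel '[{"delta_pos":[0,0,0],"dr":[0,0,2]},{"delta_pos":[0,0,0],"dr":[0,0,0]},{"delta_pos":[0,0,0],"dr":[0,0,0]}]'
python3 - <<'E'
from h import *
s=get_state(); print(s["eef_pos"],s["ee_rot"],s["width"])
for cam in ("wrist","top"):
    c=calibration(cam);im=grab_frame(cam);save(f"{cam}3.png",im)
    for n,z in [("base_tote_mid",.036),("base_tote_end",.036),("red_tote_mid",s["eef_pos"][2]-.0196),("red_tote_end",s["eef_pos"][2]-.0196)]:
        for r in mark_of(cam,n)[:2]: print(cam,n,round(r["conf"],2),np.round(r["location"]),px2w(cam,r["location"],z,c).round(4))
a=cv2.imread("pics/wrist3.png");b=cv2.imread("pics/top3.png");cv2.imwrite("pics/c3.png",cv2.resize(np.hstack([a,b]),(800,300)))
E
```

```text
t: 6.05
eef_pos: [0.5662, 0.2458, 0.2016]
ee_rot: [3.141, 0.001, -2.893]
force: [0.4, 0.5, -3.6]
width: 0.0599
gripper_force: 39.9
t: 7.05
eef_pos: [0.5382, 0.1308, 0.1993]
ee_rot: [3.14, -0.001, -1.894]
force: [-1.1, 0.1, -3.7]
width: 0.0603
gripper_force: 39.9
t: 8.05
eef_pos: [0.4808, 0.0109, 0.1995]
ee_rot: [3.14, 0.001, -0.847]
force: [0.2, 0.6, -3.9]
width: 0.0599
gripper_force: 39.9
t: 9.05
eef_pos: [0.4783, -0.0095, 0.1995]
ee_rot: [-3.142, 0.002, 0.2]
force: [-0.3, 0.2, -4.1]
width: 0.0598
gripper_force: 39.9
t: 9.35
eef_pos: [0.4786, -0.0095, 0.1999]
ee_rot: [3.142, 0.001, 0.23]
force: [-1.0, -0.9, -3.1]
width: 0.0605
gripper_force: 39.9
[ 0.47860456 -0.00950327  0.19990339] [3.14158068e+00 1.25847674e-03 2.29763432e-01] 0.060500089713589625
wrist base_tote_end 0.6 [321. 143.] [0.5508 0.0048 0.036 ]
wrist red_tote_mid 0.9 [318. 307.] [ 0.4771 -0.0098  0.1803]
wrist red_tote_end 0.75 [315. 416.] [ 0.409  -0.0239  0.1803]
top base_tote_end 0.52 [434. 207.] [ 0.5281 -0.2706  0.036 ]
top red_tote_mid 0.74 [405. 310.] [ 0.3325 -0.1867  0.1803]
top red_tote_end 0.7 [435. 296.] [ 0.3562 -0.2378  0.1803]
top red_tote_end 0.67 [312. 263.] [ 0.4094 -0.0264  0.1803]
```

View pics/c3.png

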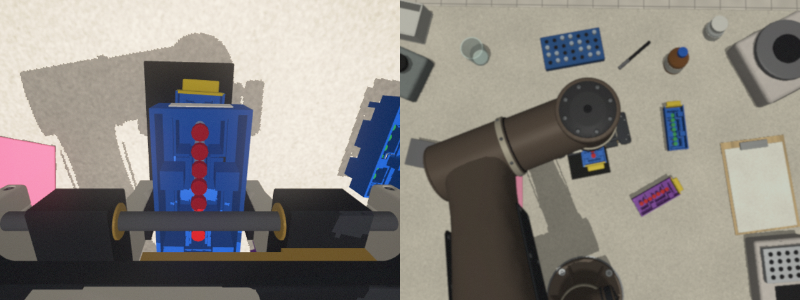

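The wrist picture shows the red-capped tote upright in the jaws. The base's yellow tab is beyond it at (200,85), nearly in line and turned about 2–3° clockwise. I trim the pose and come down to just above the rim.

```bash
python3 -m handwheel '[{"delta_pos":[0.08,0.07,-0.2],"dr":[0,0,-1.2]},{"delta_pos":[0,0,-0.4],"dr":[0,0,-1.2]},{"delta_pos":[0,0,-0.5],"dr":[0,0,0]},{"delta_pos":[0,0,-0.5],"dr":[0,0,0]},{"delta_pos":[0,0,-0.4],"dr":[0,0,0]},{"delta_pos":[0,0,-0.2],"dr":[0,0,0]},{"delta_pos":[0,0,0],"dr":[0,0,0]},{"delta_pos":[0,0,0],"dr":[0,0,0]}]'
python3 - <<'E'
from h import *
s=get_state(); c=calibration("wrist");im=grab_frame("wrist");save("w4.png",im)
print(s["eef_pos"],s["ee_rot"])
for n,z in [("base_tote_end",.036),("red_tote_mid",s["eef_pos"][2]-.0196),("red_tote_end",s["eef_pos"][2]-.0196)]:
    for r in mark_of("wrist",n)[:2]: print(n,round(r["conf"],2),np.round(r["location"]),px2w("wrist",r["location"],z,c).round(4))
im2=grab_frame("scene");save("s4.png",im2)
cv2.imwrite("pics/c4.png",cv2.resize(np.hstack([im,im2])[:,:,::-1],(800,300)))
E
```

```text
t: 10.65
eef_pos: [0.4818, -0.0072, 0.1348]
ee_rot: [3.141, -0.0, 0.189]
force: [-0.3, -0.4, -3.2]
width: 0.0597
gripper_force: 39.9
[ 0.48177686 -0.00722499  0.13477286] [ 3.14143828e+00 -2.86286838e-04  1.89310781e-01]
base_tote_end 0.62 [315. 156.] [0.5477 0.007  0.036 ]
red_tote_mid 0.88 [318. 305.] [ 0.4816 -0.0077  0.1152]
red_tote_end 0.67 [316. 416.] [ 0.4119 -0.0195  0.1152]
```

View pics/c4.png

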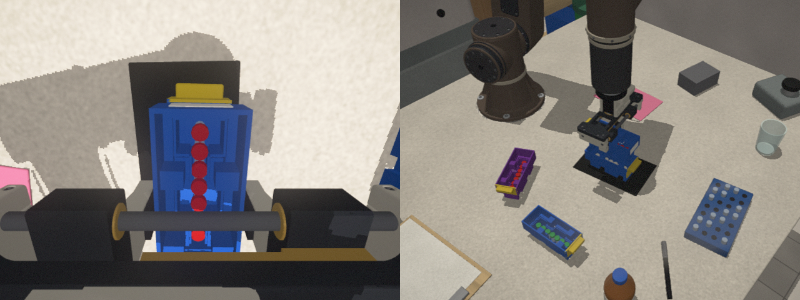

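The tab at (200,93) is now level and centred on the tote at (201,175). I lower slowly.

```bash
python3 -m handwheel '[{"delta_pos":[-0.04,0,-0.1],"dr":[0,0,0]},{"delta_pos":[0,0,-0.1],"dr":[0,0,0]},{"delta_pos":[0,0,-0.1],"dr":[0,0,0]},{"delta_pos":[0,0,-0.1],"dr":[0,0,0]},{"delta_pos":[0,0,-0.1],"dr":[0,0,0]},{"delta_pos":[0,0,-0.1],"dr":[0,0,0]},{"delta_pos":[0,0,-0.1],"dr":[0,0,0]},{"delta_pos":[0,0,0],"dr":[0,0,0]},{"delta_pos":[0,0,0],"dr":[0,0,0]}]'
```

```text
t: 11.8
eef_pos: [0.4803, -0.0073, 0.1135]
ee_rot: [3.141, 0.0, 0.189]
force: [-1.0, -0.3, -3.4]
width: 0.0599
gripper_force: 39.9
```

```bash
python3 -m handwheel '[{"delta_pos":[0,0,-0.05],"dr":[0,0,0]},{"delta_pos":[0,0,-0.03],"dr":[0,0,0]},{"delta_pos":[0,0,0],"dr":[0,0,0]},{"delta_pos":[0,0,0],"dr":[0,0,0]}]'; python3 -m handwheel '[{"delta_pos":[0,0,-0.03],"dr":[0,0,0]},{"delta_pos":[0,0,0],"dr":[0,0,0]},{"delta_pos":[0,0,0],"dr":[0,0,0]}]'
```

```text
t: 12.2
eef_pos: [0.4802, -0.0073, 0.1112]
ee_rot: [3.142, 0.0, 0.189]
force: [0.0, -0.5, -3.1]
width: 0.0599
gripper_force: 39.9
t: 12.5
eef_pos: [0.4805, -0.0072, 0.1106]
ee_rot: [3.142, -0.001, 0.19]
force: [-1.2, 0.8, 1.7]
width: 0.0597
gripper_force: 39.9
```

It made contact at exactly the ledge height, with the weight carried. I release and rise.

```bash
python3 -m handwheel '[{"delta_pos":[0,0,0],"dr":[0,0,0]},{"delta_pos":[0,0,0],"dr":[0,0,0]},{"delta_pos":[0,0,0],"dr":[0,0,0]},{"delta_pos":[0,0,0],"dr":[0,0,0]},{"delta_pos":[0,0,0],"dr":[0,0,0]}]' -1 && python3 -m handwheel '[{"delta_pos":[0,0,0.2],"dr":[0,0,0]},{"delta_pos":[0,0,0.4],"dr":[0,0,0]},{"delta_pos":[0,0,0.8],"dr":[0,0,0]},{"delta_pos":[0,0,1],"dr":[0,0,0]},{"delta_pos":[0,0,1],"dr":[0,0,0]},{"delta_pos":[0,0,1],"dr":[0,0,0]},{"delta_pos":[0,0,0.5],"dr":[0,0,0]},{"delta_pos":[0,0,0],"dr":[0,0,0]}]'
python3 - <<'E'
from h import *
s=get_state(); c=calibration("wrist");im=grab_frame("wrist")
print(s["eef_pos"],s["width"])
for n,z in [("base_tote_end",.036),("base_tote_mid",.036),("red_tote_mid",.091),("red_tote_end",.091)]:
    for r in mark_of("wrist",n)[:2]: print(n,round(r["conf"],2),np.round(r["location"]),px2w("wrist",r["location"],z,c).round(4))
im2=grab_frame("scene")
save("c5.png",np.hstack([cv2.resize(im,(400,300)),cv2.resize(im2[150:330,200:440],(400,300))]))
E
```

```text
t: 13.0
eef_pos: [0.4803, -0.0073, 0.1102]
ee_rot: [3.142, -0.0, 0.189]
force: [-0.6, -0.1, 0.1]
width: 0.0871
gripper_force: 0.0
t: 13.8
eef_pos: [0.4815, -0.0071, 0.2603]
ee_rot: [-3.141, -0.005, 0.19]
force: [1.2, -0.2, -1.0]
width: 0.0877
gripper_force: 0.0
[ 0.48146637 -0.00706337  0.26025492] 0.08770957330434181
base_tote_end 0.83 [318. 148.] [0.5483 0.0059 0.036 ]
red_tote_mid 0.95 [318. 230.] [ 0.4789 -0.0076  0.091 ]
red_tote_end 0.96 [318. 301.] [ 0.4074 -0.0209  0.091 ]
```

View pics/c5.png

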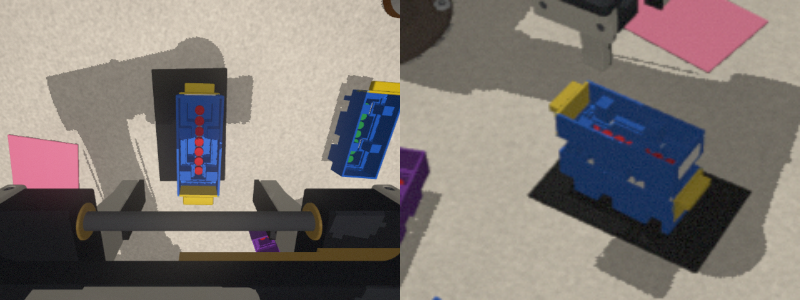

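The stack stands square and level on the black mat, with yellow ends opposite: upper tab at (199,200), lower tab at (199,88). The gripper is clear.

```bash
python3 -c "
from station import *
print(job_done())"
```

```text
the job is handed in; nothing more can be done
None
```

The red-capped tote is stacked on the white-capped tote on the black mat, with yellow ends opposite and resting at ledge height; it was set down gently and released, and the job was handed in at about 14 s (no verdict was returned).

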